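# Slide the wax tin round the obstacles into its sprung holder

### The job

The wax in the round brown-lidded tin on the plywood board has not set yet, so slide the tin flat along the board, never lifting or tipping it, round the battery, the small screw tin and the wooden cube without the tin or the robot touching any of them, and in through the mouth of the wooden tin holder. Push it up against the sprung pad at the back and hold it pressed there with about 10 N (never more than 16 N) for a second, then let go so that it stays in the holder, resting against the pad. Leave the folding rule and the hex keys where they lie.

Things in the scene. Friction and masses are not known exactly. Their poses are not given: they have to be found in the camera images.
- tin: The flat round wax tin with a brown lid, 86 mm in diameter and 26 mm high, 0.2 to 0.4 kg, loose on the board (smooth, about 1 N slides it). Origin: centre of its underside; z up. It is too wide to grasp; push it with the fingertips (the two fingers half open make a fork in which it centres itself).
- board: Plywood board lying fast on the saw table, 370 mm (x) by 550 mm (y), 12 mm thick. Origin: centre of its underside, so its top is 12 mm above the origin; x points away from the robot, y to the left. The tin, the holder, the battery, the small tin, the cube, the rule and the hex keys stand on it.
- holder: Wooden tin holder fixed on the board, mouth towards the robot. Origin: on the board's top, middle of the mouth; +x runs into the bay, y across. Two straight cheeks 30 mm high, 14 mm thick, 94 mm apart, run from x = 0 to 150 mm; lead-in wings flare from x = 0 out to x = -25 mm, there 110 mm apart inside and 138 mm outside. A wooden back, 36 mm high, closes it at x = 150 to 168 mm.
- bay (a point): A fixed point of the holder on the bay's middle line, 89 mm behind the mouth, 15 mm over the board. About here is a flat sprung pad, 60 mm wide, 26 mm high, facing the mouth. Its free face is set anywhere from 17 mm before to 17 mm behind this point; the setting is not measured: feel for it. It yields 1 mm per 3 N from nothing, 8 mm at most. Let go, the tin stays bearing on it.
- battery: Black tool battery, 74 mm (its x) by 112 mm (its y), 58 mm high, standing fast on the board, its length pointing away from the robot, between the tin's start and the holder. Origin: centre of its underside. An obstacle: must not be touched.
- screw_can: Small round screw tin with a blue lid, 68 mm in diameter, 34 mm high, standing fast on the board, either near the robot in the middle or near its right edge (it changes places with the cube). Origin: centre of its underside. An obstacle: must not be touched.
- cube: Wooden offcut cube, 52 x 56 mm, 45 mm high, standing fast on the board in the other of these two places. Origin: centre of its underside. An obstacle: must not be touched.
- rule: Yellow folding rule, shut, 22 mm (x) by 237 mm (its y), 16 mm high, loose on the far edge of the board. Origin: centre of its underside. To be left alone.
- keys: Red folding hex-key set, 29 by 99 mm (its y), 22 mm high, loose on the near left corner of the board. Origin: centre of its underside. To be left alone.

How it is judged:
On the way, in this order (a step that is already met when the one before it is completed fails the run):
1. the tin has been slid round to the front of the holder's mouth (x of tin in the frame of holder between -0.15 and -0.005 m and y of tin in the frame of holder between -0.03 and 0.03 m), for 0.1 s.
2. the tin is in the bay and pressed against the pad with 6 to 16 N for half a second (x of tin in the frame of holder above 0.025 m and y of tin in the frame of holder between -0.007 and 0.007 m and contact force between tin and holder above 6 N), for 0.5 s.
At the end, for the whole second after the job is handed in: The tin lies flat and at rest on the board in the holder's bay (its centre 25 to 75 mm behind the mouth and within 7 mm of the bay's middle line), let go, and still bearing on the sprung pad (contact force over 0.15 N) (x of tin in the frame of holder between 0.025 and 0.075 m and y of tin in the frame of holder between -0.007 and 0.007 m and contact force between tin and holder above 0.15 N and height (world z) of tin below 0.016 m and angle between tin's own z axis and vertical below 0.06 rad and linear speed of tin below 0.01 m/s); the robot touches nothing.
It fails at once if the tin pressed on the holder with more than 16 N (contact force between tin and holder above 16 N).
It fails at once if the tin lifted 8 mm or tipped more than 10 degrees (height (world z) of tin above 0.02 m or angle between tin's own z axis and vertical above 0.175 rad).
It fails at once if the battery, the small screw tin or the wooden cube touched by the tin or the robot (contact force between any of battery, screw_can, cube and anything else above 0.3 N).
It fails at once if the folding rule or the hex keys moved by more than 15 mm (distance of any of rule, keys from where it was at the start of the episode above 0.015 m).
It also fails if it takes over 67 s, if anything falls off the work surface, if the arm or the gripper's body presses on something with over 40 N, if the wrist force passes 120 N, or if a joint passes its speed limit or range.

### The arm

A 7-joint arm with a two-finger parallel gripper is mounted at the origin on the work surface; the furniture and walls round the work are solid. World frame = base frame: x ahead of the robot, y to its left, z up, the work surface at z = 0. Lengths are in m, angles in rad, forces in N, time in s.
With the tool pointing down it reaches from about 0.4 to 0.9 m from the base axis. Payload 5.5 kg.
Tool frame: the origin (TCP) lies midway between the tips of the shut fingers; the grasp point (between the pads) lies 19 mm behind it; z points along the fingers, y is the line along which they close (so a half turn about z gives the same grasp; the last joint's range is limited). The gripper opens to 85 mm and grips with 20 to 120 N. Pads are 22 mm wide; open, the fingers measure 114 mm over their backs; the gripper's body (76 mm by 85 mm) begins 54 mm behind the grasp point. The pads swing forward as they close: fully open they stand 13 mm farther back than shut.
Start: joints at [-0.882, 0.501, -0.427, 1.55, 0.221, 1.138, -0.21], TCP at [0.268, 0.592, 0.231] pointing down, gripper open.
Joint ranges: [-2.88, 2.88], [-0.31, 2.03], [-1.54, 1.56], [0.2, 2.42], [-1.41, 4.55], [0.19, 2.02], [-2.57, 2.57]. Speed limits (rad/s): [2.57, 2.57, 3.14, 3.14, 3.14, 3.14, 3.14].

### API

Orientations are given as a unit quaternion [w, x, y, z].
In Python, from bench import manip gives the robot as it stands.
- The arm moves only by the tool carry_out, never from a script. Its argument "motion" is a list of rows, each a list of 7 numbers: the opening, from -1 (shut) to 1 (fully open), then the shift along the tool's x, y, z in mm, then the turn, a rotation vector about the tool's x, y, z in degrees. A call has 1 to 20 rows; each row shifts and turns the commanded pose from where the row before left it, along the tool's axes as they then stand; what a row does not reach is not made up. A row lasts 1/8 s, in which the tool goes at most 62.5 mm and 10.7 degrees, less where a joint would pass 70% of its speed; a pose out of reach is approached as far as the arm can. A call is refused whole if a number of a shift passes 62.5 or a number of a turn 10.7, either way. A call with a gripper value outside its range is refused whole. The fingers move at their own pace and stop on an object; the grip force is fixed at half the most. Time passes only in rows, so rows that do not move let the fingers close. It gives the time, the measured TCP pose, the force, the opening and the grip force at its end, in the units of the state.
- manip.read_state(): the state, without advancing time (a new reading comes with each control period).
- manip.snapshot(name): name is "scene" or "top" or "wrist"; returns the picture (480x640x3 uint8, red, green, blue); there is no depth.
- manip.camera_params(name): a dict with "fov_y" (degrees; the focal length in pixels is half the picture's height over the tangent of half this angle, whatever the lens; pixels are square), "cx", "cy" (the principal point, pixels), "D" ([k1, k2, p1, p2, k3] as OpenCV has them; the pictures are not rectified), "R" (3x3) and "t" (3): a world point X has camera coordinates R X + t; the wrist camera has in their place "hand_eye" (4x4, takes a point from camera to tool coordinates, whose origin is the TCP and whose axes are the flange's). Camera axes: x right, y down, z forward; pixel columns grow to the right and rows downward; lengths in m; the calibration is good to about 2 mm. A picture is of the moment at which its call begins: read the wrist's pose just before it. camera_params takes no time and is no camera call.
- manip.close_job(): hands the job in; it is judged then, once.
Trained networks look in the newest picture that a camera, given by its name, has taken for a name from the list of things; names that differ only in an ending like _2 or _b are one class to them, and where a whole thing is asked for, a point or a joint stands for the part that bears it (a point fixed in the world has none). Each returns a list of dicts, best first, with "confidence" (0 to 1); they miss things now and then, are a little off and sometimes report something else, mostly with a low value. They report only what shows in the picture. A call takes as long as a camera call.
- manip.trace(camera, thing): "mask" (480x640 bool, what is visible of it) and "position" ([column, row] in pixels, amid what is visible of it).
- manip.landmark_of(camera, thing): "position" ([column, row] in pixels: a listed point, or the origin of a listed thing).
The state is a dict: "time_s": time; "joint_pos": joint angles; "joint_vel": joint speeds; "joint_torque": joint torques, N m; "tcp_pos": TCP position; "eef_rot": TCP orientation; "contact_force": force on the tool from outside, world axes, zero at the start; "ft_torque": the same for the moment, N m; "gripper_width": finger opening in m; "grasp_force": force on a finger pad.
Only numpy, scipy, OpenCV 4.12 (cv2) and the standard library are available. Lean on these libraries where they do the work, as an engineer would, in place of code of your own. Each camera call takes 0.05 s, during which the arm holds its last target. There are 200 camera calls.

## Working session

There is one attempt and no reset: what is moved stays moved. The work goes in short steps, Python scripts to look and compute and a tool call to move; the robot and the scene stay as the last step left them, time stands still between calls to the robot, and variables do not carry over. Pictures are saved under pics/ and viewed, at most 10 in all, crops included, and the job is handed in when it is done.

Besides the shell and the picture viewer there is one more tool, called after "Request:" as a command line: name --pt "numbers of a row" for each row, then --argument value for the rest. carry_out: Moves the arm, as the interface text tells. Its arguments: {"type":"object","properties":{"motion":{"type":"array","items":{"type":"array","items":{"type":"number"}}}},"required":["motion"]}

```bash
mkdir -p pics; cat > h.py <<'E'
import numpy as np, cv2
from bench import manip
from scipy.spatial.transform import Rotation as Rn
def cam(n):
    p=manip.camera_params(n); f=240/np.tan(np.radians(p["fov_y"]/2))
    K=np.array([[f,0,p["cx"]],[0,f,p["cy"]],[0,0,1]]); return p,K
def ray(n,px,z):
    p,K=cam(n); u=cv2.undistortPoints(np.array(px,float).reshape(-1,1,2),K,np.array(p["D"]))[:,0]
    R=np.array(p["R"]);t=np.array(p["t"]);c=-R.T@t
    d=np.c_[u,np.ones(len(u))]@R
    return c+d*((z-c[2])/d[:,2])[:,None]
def proj(n,X):
    p,K=cam(n); return cv2.projectPoints(np.array(X,float).reshape(-1,1,3),cv2.Rodrigues(np.array(p["R"]))[0],np.array(p["t"]),K,np.array(p["D"]))[0][:,0]
E
python3 - <<'E'
from h import *
s=manip.read_state(); print(s["tcp_pos"],s["eef_rot"],s["gripper_width"],s["contact_force"],s["time_s"])
for n in ["top","scene"]:
    im=manip.snapshot(n); cv2.imwrite(f"pics/{n}0.png",im[:,:,::-1])
    p,K=cam(n); print(n,np.round(-np.array(p["R"]).T@np.array(p["t"]),3))
    for th,h in [("tin",.026),("holder",0),("bay",.015),("battery",.058),("screw_can",.034),("cube",.045),("rule",.016),("keys",.022),("board",-.012)]:
        try:
            l=manip.landmark_of(n,th)
            if l: zo=.012+(h if th=="bay" else 0) if th!="board" else 0; print(th,"lm",round(l[0]["confidence"],2),np.round(l[0]["position"]),np.round(ray(n,l[0]["position"],zo)[0],3))
            if th in("bay",):continue
            m=manip.trace(n,th)
            if m:
                c=max(cv2.findContours(m[0]["mask"].astype(np.uint8),0,1)[0],key=cv2.contourArea)
                w=ray(n,c[:,0].astype(float),.012+max(h,0))[:,:2]
                r=cv2.minAreaRect((w*1000).astype(np.float32)); print("   tr",round(m[0]["confidence"],2),np.round(m[0]["position"]),"rect@top mm",np.round(r[0]),np.round(r[1]),round(r[2]))
        except Exception as e: print(th,e)
E
```

```text
[0.2682416  0.59131371 0.23026611] [-2.32816143e-04  2.11268420e-01  9.77427598e-01 -9.43731320e-04] 0.08553382561562706 [0.32337446 0.35650694 0.51107601] 0.0
top [0.328 0.135 1.253]
tin lm 0.92 [224. 222.] [0.603 0.329 0.012]
   tr 0.61 [223. 222.] rect@top mm [596. 325.] [87. 83.] 28
   tr 0.57 [376. 185.] rect@top mm [641.  20.] [142. 206.] 81
bay lm 0.66 [371. 200.] [0.649 0.018 0.027]
battery lm 0.88 [308. 199.] [0.654 0.151 0.012]
   tr 0.67 [309. 196.] rect@top mm [643. 149.] [115.  71.] 0
screw_can lm 0.97 [417. 279.] [ 0.484 -0.076  0.012]
   tr 0.74 [419. 277.] rect@top mm [486. -74.] [66. 71.] 44
cube lm 0.94 [256. 306.] [0.427 0.256 0.012]
   tr 0.59 [256. 304.] rect@top mm [426. 249.] [56. 59.] 7
rule lm 0.58 [240. 160.] [0.741 0.3   0.012]
   tr 0.62 [240. 160.] rect@top mm [739. 294.] [234.  25.] 86
keys lm 0.66 [195. 295.] [0.448 0.383 0.012]
   tr 0.92 [192. 298.] rect@top mm [442. 384.] [32. 97.] 31
board lm 0.68 [303. 240.] [0.567 0.162 0.   ]
   tr 0.75 [307. 252.] rect@top mm [567. 160.] [550. 373.] 87
scene [ 0.039 -0.398  0.963]
tin lm 0.87 [287. 200.] [0.598 
[... 175 characters left out ...]
3. 215.] 82
bay lm 0.79 [403. 259.] [0.651 0.011 0.027]
battery lm 0.71 [357. 226.] [0.658 0.157 0.012]
   tr 0.61 [359. 223.] rect@top mm [626. 130.] [131.  91.] 2
screw_can lm 0.83 [382. 339.] [ 0.48  -0.086  0.012]
   tr 0.61 [384. 332.] rect@top mm [480. -83.] [81. 65.] 43
cube lm 0.85 [256. 257.] [0.43  0.253 0.012]
   tr 0.7 [253. 252.] rect@top mm [418. 235.] [70. 82.] 6
rule lm 0.64 [338. 182.] [0.733 0.294 0.012]
   tr 0.8 [337. 178.] rect@top mm [732. 289.] [242.  31.] 86
keys lm 0.93 [224. 225.] [0.439 0.382 0.012]
   tr 0.75 [223. 220.] rect@top mm [437. 376.] [ 45. 100.] 31
board lm 0.7 [328. 249.] [0.569 0.163 0.   ]
   tr 0.92 [328. 275.] rect@top mm [563. 156.] [551. 372.] 87
```

```bash
python3 - <<'E'
import cv2
im=cv2.imread("pics/top0.png"); c=im[130:350,160:460]; cv2.imwrite("pics/c1.png",cv2.resize(c,None,fx=2.6,fy=2.6,interpolation=cv2.INTER_CUBIC))
E
```

```text
(no output)
```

View pics/c1.png

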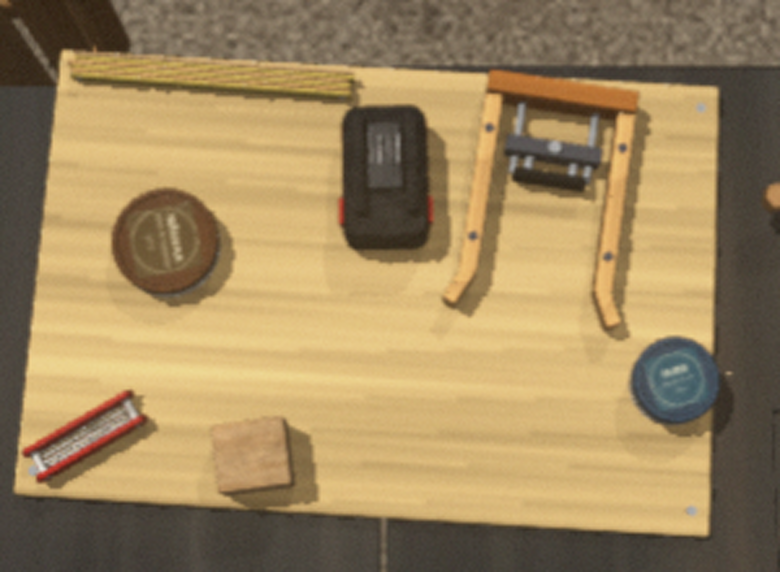

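```bash
cat >> h.py <<'E'
def crop(p): return np.array(p,float)/2.6+[160,130]
E
python3 - <<'E'
from h import *
from scipy.optimize import least_squares
pts=crop([(445,297),(458,306),(603,328),(619,322),(490,71),(638,91),(637,110),(487,91)])
M=np.array([(-25,69,30),(-25,55,30),(-25,-55,30),(-25,-69,30),(168,61,36),(168,-61,36),(150,-61,36),(150,61,36)])/1000
def W(q,M): return np.c_[M[:,:2]@np.array([[np.cos(q[2]),-np.sin(q[2])],[np.sin(q[2]),np.cos(q[2])]]).T+q[:2],M[:,2]+.012]
r=least_squares(lambda q:(proj("top",W(q,M))-pts).ravel(),[.55,.03,-.1],x_scale=[.01,.01,.1])
print(r.x,np.degrees(r.x[2]),r.fun.round(1))
q=r.x
# mask IoU check
out=[(-25,69),(-25,55),(0,47),(150,47),(150,-47),(0,-47),(-25,-55),(-25,-69),(0,-61),(168,-61),(168,61),(0,61)]
for n in["top","scene"]:
    im=cv2.imread(f"pics/{n}0.png")
    X=W(q,np.array([(a/1000,b/1000,.03) for a,b in out])); cv2.polylines(im,[np.round(proj(n,X)*8).astype(int)],True,(0,255,0),1,shift=3)
    for rr,cx,cy,h in[(.043,.598,.327,.026),(.034,.486,-.075,.034)]:
        a=np.linspace(0,6.28,40); cv2.polylines(im,[np.round(proj(n,np.c_[cx+rr*np.cos(a),cy+rr*np.sin(a),0*a+.012+h])*8).astype(int)],True,(255,0,255),1,shift=3)
    def box(cx,cy,dx,dy,h,yaw):
        c,s=np.cos(yaw),np.sin(yaw);X=[(cx+c*a*dx/2-s*b*dy/2,cy+s*a*dx/2+c*b*dy/2,.012+h) for a,b in[(1,1),(1,-1),(-1,-1),(-1,1)]]
        cv2.polylines(im,[np.round(proj(n,X)*8).astype(int)],True,(0,0,255),1,shift=3)
    box(.645,.150,.112,.074,.058,0); box(.427,.250,.052,.056,.045,.1)
    c=im[130:350,160:460] if n=="top" else im[150:370,190:460]
    cv2.imwrite(f"pics/ov_{n}.png",cv2.resize(c,None,fx=2.6,fy=2.6))
P=ray("top",crop([(513,180),(583,190)]),.038)[:,:2]-q[:2]
c,s=np.cos(q[2]),np.sin(q[2]); print("pad",P@np.array([[c,-s],[s,c]]))
E
python3 -c "
import cv2,numpy as np
a=cv2.imread('pics/ov_top.png');b=cv2.imread('pics/ov_scene.png')
cv2.imwrite('pics/ov.png',a)"
```

```text
[ 0.56266527  0.03109933 -0.14532913] -8.326745539494196 [-0.2  1.6  1.6 -0.9 -0.8 -1.4 -0.1  1.9 -0.3 -1.   0.5 -0.3 -0.2  0.5
 -0.4 -0.6]
pad [[ 0.08150363  0.02898197]
 [ 0.08174343 -0.02754192]]
```

View pics/ov_top.png

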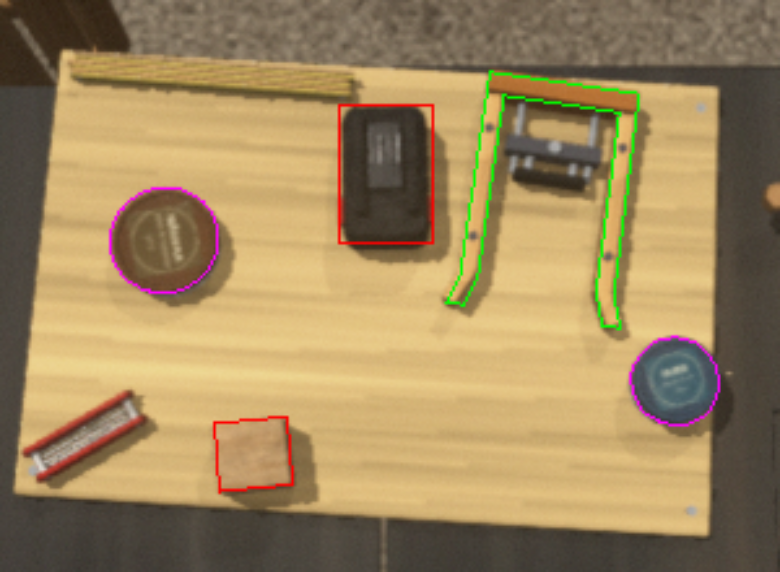

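View pics/ov_scene.png

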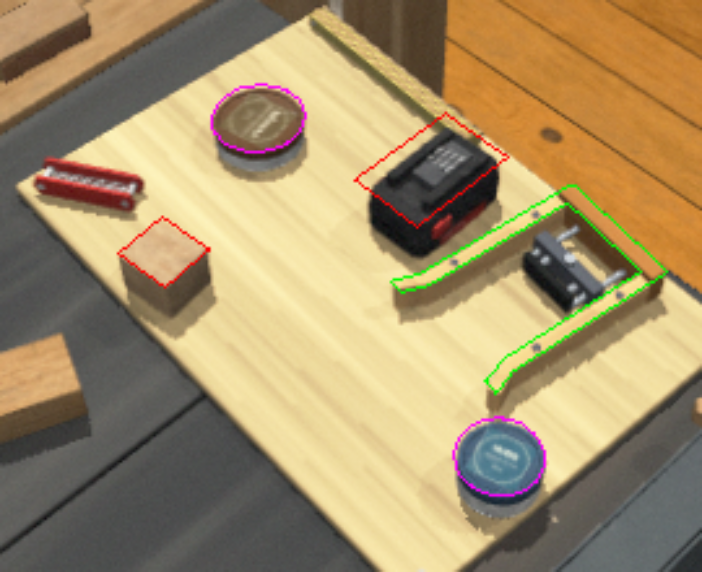

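```bash
cat >> h.py <<'E'
def pose():
    s=manip.read_state(); w,x,y,z=s["eef_rot"]; return np.array(s["tcp_pos"]),Rn.from_quat([x,y,z,w]),s
def down(yaw): # tool y at world angle yaw (deg), tool z down
    a=np.radians(yaw); y=np.array([np.cos(a),np.sin(a),0]); z=np.array([0,0,-1.]); return Rn.from_matrix(np.c_[np.cross(y,z),y,z])
def rows(tgts,p=None,R=None):
    "tgts: (x,y,z,yaw,n); prints rounded rows; returns end pose"
    if p is None: p,R,_=pose()
    for x,y,z,yaw,n in tgts:
        T=np.array([x,y,z]);D=down(yaw)
        for k in range(n,0,-1):
            d=R.inv().apply((T-p)/k*1000).round(1); r=(np.degrees((R.inv()*D).as_rotvec())/k).round(1)
            print([*map(float,d),*map(float,r)],end=","); p=p+R.apply(d/1000); R=R*Rn.from_rotvec(np.radians(r))
        print()
    return p,R
E
python3 - <<'E'
from h import *
rows([(.627,.386,.10,154,10),(.627,.386,.019,154,4)])
E
```

```text
[-41.2, -4.0, 13.1, 0.0, -0.0, -8.8],[-40.1, -10.2, 13.1, 0.0, -0.0, -8.8],[-38.0, -16.2, 13.1, 0.0, -0.0, -8.8],[-35.1, -21.8, 13.1, 0.0, -0.0, -8.9],[-31.3, -27.0, 13.2, 0.0, -0.0, -8.8],[-26.8, -31.5, 13.1, 0.0, -0.0, -8.9],[-21.6, -35.3, 13.2, 0.0, -0.0, -8.8],[-16.0, -38.1, 13.1, 0.0, -0.0, -8.9],[-9.9, -40.2, 13.2, 0.0, -0.0, -8.8],[-3.6, -41.2, 13.1, 0.0, -0.0, -8.9],
[-0.0, 0.0, 20.3, 0.0, -0.0, 0.0],[-0.0, 0.0, 20.2, 0.0, -0.0, 0.0],[-0.0, 0.0, 20.3, 0.0, -0.0, 0.0],[-0.0, 0.0, 20.2, 0.0, -0.0, 0.0],
```

Request:
carry_out --pt "0 -41.2 -4 13.1 0 0 -8.8" --pt "0 -40.1 -10.2 13.1 0 0 -8.8" --pt "0 -38 -16.2 13.1 0 0 -8.8" --pt "0 -35.1 -21.8 13.1 0 0 -8.9" --pt "0 -31.3 -27 13.2 0 0 -8.8" --pt "0 -26.8 -31.5 13.1 0 0 -8.9" --pt "0 -21.6 -35.3 13.2 0 0 -8.8" --pt "0 -16 -38.1 13.1 0 0 -8.9" --pt "0 -9.9 -40.2 13.2 0 0 -8.8" --pt "0 -3.6 -41.2 13.1 0 0 -8.9" --pt "0 0 0 0 0 0 0" --pt "0 0 0 0 0 0 0"

```text
time_s: 3.3
tcp_pos: [0.6266, 0.3861, 0.0997]
eef_rot: [-0.0, -0.529, 0.848, 0.001]
contact_force: [-1.1, 0.8, 0.7]
gripper_width: 0.0424
grasp_force: 0.0
```

```bash
python3 - <<'E'
from h import *
p,R,s=pose(); print(p,R.as_matrix().round(3).tolist(),s["gripper_width"],s["contact_force"],s["time_s"])
im=manip.snapshot("wrist")
cv2.imwrite("pics/w1.png",im[:,:,::-1])
rows([(.627,.386,.020,154,4)])
E
```

```text
[0.62658369 0.38612602 0.09969719] [[-0.44, -0.898, -0.001], [-0.898, 0.44, 0.001], [-0.0, 0.001, -1.0]] 0.04239249893250889 [-1.13112664  0.80454032  0.65768579] 3.3
[0.2, -0.4, 20.1, 0.0, 0.0, 0.0],[0.2, -0.4, 20.0, 0.0, 0.0, 0.0],[0.1, -0.4, 20.1, 0.0, 0.0, 0.0],[0.2, -0.3, 20.0, 0.1, 0.0, 0.0],
```

View pics/w1.png

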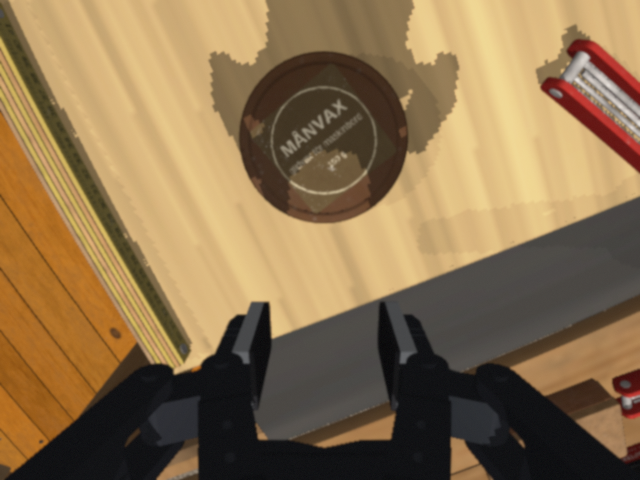

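Request:
carry_out --pt "0 0.2 -0.4 20 0 0 0" --pt "0 0.2 -0.4 20 0 0 0" --pt "0 0.2 -0.4 20 0 0 0" --pt "0 0.2 -0.4 20 0 0 0" --pt "0 0 0 0 0 0 0"

```text
time_s: 3.98
tcp_pos: [0.6265, 0.3832, 0.0168]
eef_rot: [-0.002, -0.53, 0.848, -0.0]
contact_force: [-0.2, -0.8, 0.2]
gripper_width: 0.0425
grasp_force: 0.0
```

```bash
python3 - <<'E'
from h import *
p,R,s=pose(); print(p,s["contact_force"],s["time_s"])
rows([(.551,.263,.020,154,14),(.486,.09,.02,154,19)])
E
```

```text
[0.62646832 0.38318409 0.01675543] [-0.15919502 -0.76121472  0.2394391 ] 3.975
[10.1, 1.1, -0.2, 0.0, -0.0, 0.0],[10.1, 1.1, -0.2, 0.0, -0.0, 0.0],[10.1, 1.1, -0.2, 0.0, -0.0, 0.0],[10.1, 1.1, -0.2, 0.0, -0.0, 0.0],[10.1, 1.1, -0.2, 0.0, -0.0, 0.0],[10.1, 1.1, -0.2, 0.0, -0.0, 0.0],[10.1, 1.1, -0.2, 0.0, -0.0, 0.0],[10.1, 1.1, -0.2, 0.0, -0.0, 0.0],[10.1, 1.1, -0.2, 0.0, -0.0, 0.0],[10.0, 1.1, -0.2, 0.0, -0.0, 0.0],[10.1, 1.0, -0.2, 0.0, -0.1, 0.0],[10.0, 1.1, -0.2, 0.0, -0.0, 0.0],[10.1, 1.0, -0.1, 0.1, -0.1, 0.0],[10.0, 1.1, -0.2, 0.0, -0.0, 0.0],
[9.7, -0.9, 0.0, 0.0, -0.0, 0.0],[9.7, -0.9, 0.0, 0.0, -0.0, 0.0],[9.7, -0.9, 0.0, 0.0, -0.0, 0.0],[9.7, -0.9, 0.0, 0.0, -0.0, 0.0],[9.7, -0.9, 0.0, 0.0, -0.0, 0.0],[9.7, -0.9, 0.0, 0.0, -0.0, 0.0],[9.7, -0.9, 0.0, 0.0, -0.0, 0.0],[9.7, -0.9, 0.0, 0.0, -0.0, 0.0],[9.7, -0.9, 0.0, 0.0, -0.0, 0.0],[9.7, -0.9, 0.0, 0.0, -0.0, 0.0],[9.7, -0.9, 0.0, 0.0, -0.0, 0.0],[9.7, -0.9, 0.0, 0.0, -0.0, 0.0],[9.7, -0.9, 0.0, 0.0, -0.0, 0.0],[9.7, -0.9, 0.0, 0.0, -0.0, 0.0],[9.6, -1.0, 0.0, 0.0, -0.0, 0.0],[9.7, -0.9, 0.0, 0.0, -0.0, 0.0],[9.6, -1.0, 0.0, 0.0, -0.0, 0.0],[9.7, -0.9, 0.1, 0.0, -0.0, 0.0],[9.6, -1.0, 0.0, 0.0, -0.0, 0.0],
```

Request:
carry_out --pt "0 10 1.1 -0.2 0 0 0" --pt "0 10 1.1 -0.2 0 0 0" --pt "0 10 1.1 -0.2 0 0 0" --pt "0 10 1.1 -0.2 0 0 0" --pt "0 10 1.1 -0.2 0 0 0" --pt "0 10 1.1 -0.2 0 0 0" --pt "0 10 1.1 -0.2 0 0 0" --pt "0 10 1.1 -0.2 0 0 0" --pt "0 10 1.1 -0.2 0 0 0" --pt "0 10 1.1 -0.2 0 0 0" --pt "0 10 1.1 -0.2 0 0 0" --pt "0 10 1.1 -0.2 0 0 0" --pt "0 10 1.1 -0.2 0 0 0" --pt "0 10 1.1 -0.2 0 0 0" --pt "0 0 0 0 0 0 0"

```text
time_s: 5.85
tcp_pos: [0.5525, 0.264, 0.0227]
eef_rot: [-0.001, -0.53, 0.848, -0.0]
contact_force: [-0.1, -0.3, 0.5]
gripper_width: 0.0428
grasp_force: 0.0
```

```bash
cat >> h.py <<'E'
def tin(n="top"):
    im=manip.snapshot(n); l=manip.landmark_of(n,"tin"); m=manip.trace(n,"tin")
    if l: print("lm",round(l[0]["confidence"],2),ray(n,l[0]["position"],.012)[0].round(4))
    if m:
        c=max(cv2.findContours(m[0]["mask"].astype(np.uint8),0,1)[0],key=cv2.contourArea); w=ray(n,c[:,0].astype(float),.038)[:,:2]
        r=cv2.minAreaRect((w*1000).astype(np.float32)); print("tr",round(m[0]["confidence"],2),np.round(r[0],1),np.round(r[1]))
    return im
E
python3 - <<'E'
from h import *
p,R,s=pose(); print(p,s["contact_force"],s["time_s"])
cv2.imwrite("pics/t2.png",cv2.resize(tin()[130:350,160:460,::-1],None,fx=2.6,fy=2.6)); tin("scene")
rows([(.486,.09,.02,154,19)])
E
```

```text
[0.5524963  0.26401569 0.02266996] [-0.05108623 -0.29390572  0.51398377] 5.85
lm 0.73 [0.5322 0.2194 0.012 ]
tr 0.68 [504.5 232.8] [75. 28.]
lm 0.86 [0.5314 0.2264 0.012 ]
tr 0.58 [519.7 209.3] [105.  86.]
[9.9, -0.9, 0.1, 0.0, 0.0, 0.0],[9.9, -0.9, 0.1, 0.0, 0.0, 0.0],[9.9, -0.9, 0.1, 0.0, 0.0, 0.0],[9.9, -0.9, 0.2, 0.0, 0.0, 0.0],[9.9, -0.9, 0.1, 0.0, 0.0, 0.0],[9.9, -0.9, 0.2, 0.0, 0.0, 0.0],[9.8, -0.9, 0.1, 0.0, 0.0, 0.0],[9.9, -0.9, 0.2, 0.0, 0.0, 0.0],[9.8, -0.9, 0.1, 0.0, 0.0, 0.0],[9.9, -0.9, 0.2, 0.0, 0.0, 0.0],[9.8, -0.9, 0.1, 0.0, 0.0, 0.0],[9.9, -0.9, 0.2, 0.0, 0.0, 0.0],[9.8, -0.9, 0.1, 0.0, 0.0, 0.0],[9.9, -0.9, 0.2, 0.0, 0.0, 0.0],[9.8, -0.8, 0.1, 0.0, 0.0, 0.0],[9.9, -0.9, 0.2, 0.0, 0.0, 0.0],[9.8, -0.8, 0.1, 0.0, 0.0, 0.0],[9.9, -0.9, 0.2, 0.0, 0.0, 0.0],[9.8, -0.8, 0.1, 0.0, 0.0, 0.0],
```

View pics/t2.png

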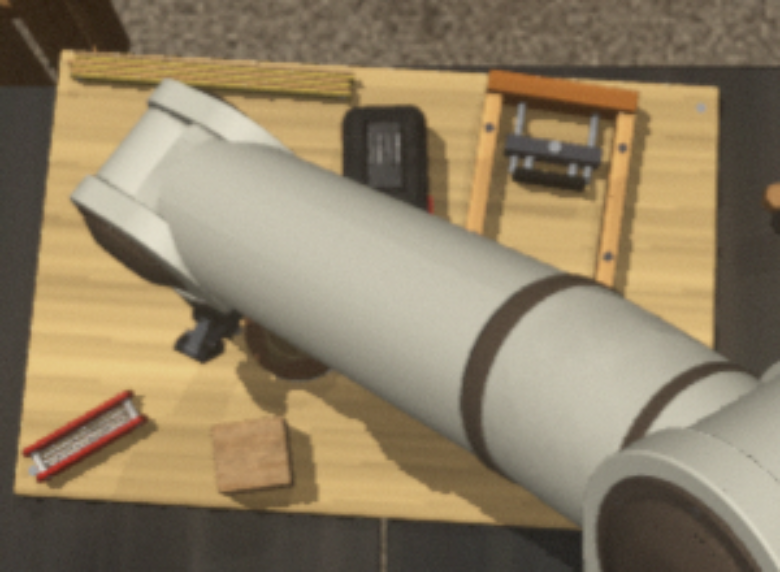

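Request:
carry_out --pt "0 9.9 -0.9 0.1 0 0 0" --pt "0 9.9 -0.9 0.1 0 0 0" --pt "0 9.9 -0.9 0.1 0 0 0" --pt "0 9.9 -0.9 0.1 0 0 0" --pt "0 9.9 -0.9 0.1 0 0 0" --pt "0 9.9 -0.9 0.1 0 0 0" --pt "0 9.9 -0.9 0.1 0 0 0" --pt "0 9.9 -0.9 0.1 0 0 0" --pt "0 9.9 -0.9 0.1 0 0 0" --pt "0 9.9 -0.9 0.1 0 0 0" --pt "0 9.9 -0.9 0.1 0 0 0" --pt "0 9.9 -0.9 0.1 0 0 0" --pt "0 9.9 -0.9 0.1 0 0 0" --pt "0 9.9 -0.9 0.1 0 0 0" --pt "0 9.9 -0.9 0.1 0 0 0" --pt "0 9.9 -0.9 0.1 0 0 0" --pt "0 9.9 -0.9 0.1 0 0 0" --pt "0 9.9 -0.9 0.1 0 0 0" --pt "0 9.9 -0.9 0.1 0 0 0" --pt "0 0 0 0 0 0 0"

```text
time_s: 8.65
tcp_pos: [0.4851, 0.0873, 0.0206]
eef_rot: [-0.001, -0.529, 0.848, -0.0]
contact_force: [-0.3, 0.5, -0.6]
gripper_width: 0.043
grasp_force: 0.0
```

```bash
python3 - <<'E'
from h import *
p,R,s=pose(); print(p,s["contact_force"],s["time_s"])
tin(); tin("scene")
# predicted tin
t=p[:2]+R.as_matrix()[:2,0]*.048;q=[.5627,.0311];a=-.1453;c,s_=np.cos(a),np.sin(a);d=t-q;print(t,c*d[0]+s_*d[1],-s_*d[0]+c*d[1])
u=np.array([c,s_]); g=t-u*.07; print(g)
# retreat 25mm back, up, over and turn to yaw 81.7, down
rows([(p[0]+.44*.025,p[1]+.9*.025,.02,154,2),(p[0]+.44*.025,p[1]+.9*.025,.10,154,3),(g[0],g[1],.10,81.7,9),(g[0],g[1],.021,81.7,4)])
E
```

```text
[0.48513201 0.08730783 0.02061749] [-0.30847933  0.47332119 -0.61994298] 8.65
lm 0.53 [0.4663 0.0386 0.012 ]
tr 0.67 [436.9  54.8] [67. 27.]
lm 0.59 [0.4614 0.0494 0.012 ]
tr 0.62 [455.   36.8] [92. 84.]
[0.46403089 0.04419476] -0.0995253663605975 -0.0013294524999990752
[0.39476851 0.05433001]
[-11.5, -0.1, 0.4, 0.0, 0.0, 0.0],[-11.5, -0.1, 0.5, 0.0, 0.0, 0.0],
[-0.0, -0.0, -26.7, 0.0, 0.0, 0.0],[-0.0, -0.0, -26.7, 0.0, 0.0, 0.0],[-0.0, -0.0, -26.6, 0.0, 0.0, 0.0],
[10.5, 7.4, -0.0, 0.0, 0.0, 8.0],[11.4, 5.9, -0.0, 0.0, 0.0, 8.0],[12.1, 4.3, -0.0, 0.0, -0.0, 8.0],[12.6, 2.5, -0.0, 0.0, -0.0, 8.1],[12.8, 0.7, -0.0, 0.0, -0.0, 8.0],[12.8, -1.1, -0.0, 0.0, -0.0, 8.1],[12.5, -2.8, -0.0, 0.0, -0.0, 8.0],[12.0, -4.6, -0.0, 0.0, -0.0, 8.1],[11.3, -6.2, -0.0, 0.0, -0.0, 8.0],
[-0.0, 0.0, 19.7, 0.0, -0.0, 0.0],[-0.0, 0.0, 19.8, 0.0, -0.0, 0.0],[-0.0, 0.0, 19.7, 0.0, -0.0, 0.0],[-0.0, 0.0, 19.8, 0.0, -0.0, 0.0],
```

Request:
carry_out --pt "0 -11.5 0 0 0 0 0" --pt "0 -11.5 0 0 0 0 0" --pt "0 0 0 -26 0 0 0" --pt "0 0 0 -27 0 0 0" --pt "0 0 0 -27 0 0 0" --pt "0 10.5 7.4 0 0 0 8" --pt "0 11.4 5.9 0 0 0 8" --pt "0 12.1 4.3 0 0 0 8" --pt "0 12.6 2.5 0 0 0 8.1" --pt "0 12.8 0.7 0 0 0 8" --pt "0 12.8 -1.1 0 0 0 8.1" --pt "0 12.5 -2.8 0 0 0 8" --pt "0 12 -4.6 0 0 0 8.1" --pt "0 11.3 -6.2 0 0 0 8" --pt "0 0 0 0 0 0 0"

```text
time_s: 10.82
tcp_pos: [0.3942, 0.0545, 0.101]
eef_rot: [-0.0, 0.071, 0.997, -0.0]
contact_force: [0.2, 0.4, -0.1]
gripper_width: 0.0426
grasp_force: 0.0
```

```bash
python3 - <<'E'
from h import *
p,R,s=pose(); print(p,R.as_matrix()[:,:2].round(3).tolist(),s["contact_force"],s["time_s"])
tin(); tin("scene")
im=manip.snapshot("wrist")
P=manip.camera_params("wrist");_,K=cam("wrist");H=np.array(P["hand_eye"])
for th in["tin","screw_can"]:
    l=manip.landmark_of("wrist",th)
    if l:
        u=cv2.undistortPoints(np.array(l[0]["position"]).reshape(1,1,2),K,np.array(P["D"]))[0,0]
        d=R.as_matrix()@H[:3,:3]@[*u,1];c=p+R.as_matrix()@H[:3,3];print(th,l[0]["confidence"],c+d*(.012-c[2])/d[2])
cv2.imwrite("pics/w2.png",im[:,:,::-1])
rows([(.396,.054,.021,81.7,4)])
E
```

```text
[0.39417943 0.05454807 0.10099535] [[-0.99, 0.142], [0.142, 0.99], [0.0, -0.0]] [ 0.15948541  0.36068125 -0.08312915] 10.825
lm 0.63 [0.4668 0.0386 0.012 ]
tr 0.69 [493.3  51.7] [21. 63.]
lm 0.98 [0.4587 0.0466 0.012 ]
tr 0.94 [457.4  29.4] [94. 73.]
[-0.3, -0.0, 20.0, 0.0, -0.0, 0.0],[-0.3, -0.0, 20.0, 0.0, -0.0, 0.0],[-0.4, -0.0, 19.9, 0.0, -0.0, 0.0],[-0.3, -0.1, 20.0, 0.0, -0.0, 0.0],
```

View pics/w2.png

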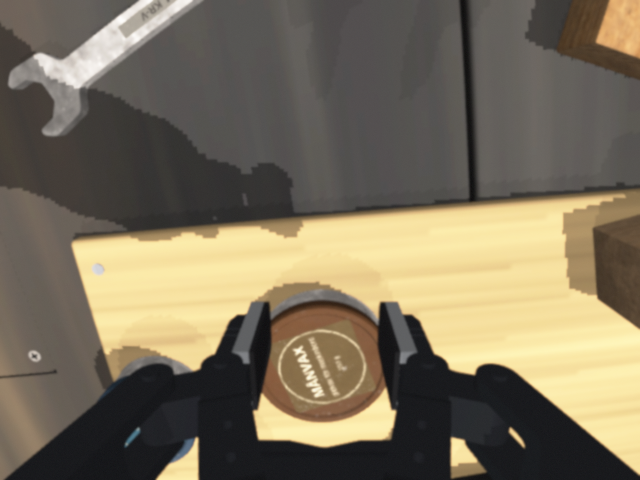

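Request:
carry_out --pt "0 -0.3 0 20 0 0 0" --pt "0 -0.3 0 20 0 0 0" --pt "0 -0.3 0 20 0 0 0" --pt "0 -0.3 0 19 0 0 0" --pt "0 0 0 0 0 0 0"

```text
time_s: 11.9
tcp_pos: [0.3946, 0.0539, 0.0209]
eef_rot: [-0.001, 0.072, 0.997, -0.0]
contact_force: [-0.5, -0.8, 1.3]
gripper_width: 0.0427
grasp_force: 0.0
```

```bash
cat >> h.py <<'E'
q=np.array([.5627,.0311]);a_=-.1453;u_=np.array([np.cos(a_),np.sin(a_)]);v_=np.array([-u_[1],u_[0]])
def hf(p): d=np.array(p[:2])-q; return d@u_,d@v_
E
python3 - <<'E'
from h import *
p,R,s=pose(); print(p,hf(p),s["contact_force"],s["time_s"])
t=q+u_*(-.09); t2=q+u_*-.03
rows([(t[0],t[1],.021,81.7,8),(t2[0],t2[1],.021,81.7,8)])
E
```

```text
[0.39456523 0.05389898 0.02092944] (np.float64(-0.16966410453513642), np.float64(-0.0017853755114330522)) [-0.51712922 -0.81847152  1.26864019] 11.9
[-10.0, 0.2, -0.0, -0.0, -0.0, 0.0],[-10.0, 0.2, -0.0, -0.0, -0.0, 0.0],[-9.9, 0.2, -0.1, -0.0, -0.0, 0.0],[-10.0, 0.2, -0.0, -0.0, -0.0, 0.0],[-9.9, 0.2, -0.1, -0.0, -0.0, 0.0],[-10.0, 0.2, -0.0, -0.0, -0.1, 0.0],[-9.9, 0.3, -0.0, -0.0, -0.0, 0.0],[-10.0, 0.2, -0.1, -0.0, -0.1, 0.0],
[-7.5, -0.0, 0.0, -0.0, 0.0, 0.0],[-7.5, -0.0, 0.0, -0.0, 0.0, 0.0],[-7.5, -0.0, 0.0, -0.0, 0.0, 0.0],[-7.5, -0.0, 0.0, -0.0, 0.0, 0.0],[-7.5, -0.0, 0.0, -0.0, 0.0, 0.0],[-7.5, -0.0, 0.0, -0.0, 0.0, 0.0],[-7.5, -0.0, 0.0, -0.0, 0.0, 0.0],[-7.5, -0.1, 0.1, -0.0, 0.0, 0.0],
```

Request:
carry_out --pt "0 -10 0.2 0 0 0 0" --pt "0 -10 0.2 0 0 0 0" --pt "0 -10 0.2 0 0 0 0" --pt "0 -10 0.2 0 0 0 0" --pt "0 -10 0.2 0 0 0 0" --pt "0 -10 0.2 0 0 0 0" --pt "0 -10 0.2 0 0 0 0" --pt "0 -10 0.2 0 0 0 0" --pt "0 -7.5 0 0 0 0 0" --pt "0 -7.5 0 0 0 0 0" --pt "0 -7.5 0 0 0 0 0" --pt "0 -7.5 0 0 0 0 0" --pt "0 -7.5 0 0 0 0 0" --pt "0 -7.5 0 0 0 0 0" --pt "0 0 0 0 0 0 0"

```text
time_s: 13.78
tcp_pos: [0.5207, 0.0374, 0.022]
eef_rot: [0.001, 0.073, 0.997, 0.0]
contact_force: [-0.5, -0.1, 0.0]
gripper_width: 0.0424
grasp_force: 0.0
```

```bash
python3 - <<'E'
from h import *
p,R,s=pose(); print(p,hf(p),s["contact_force"],s["time_s"])
im=tin(); tin("scene")
cv2.imwrite("pics/s3.png",cv2.resize(manip.snapshot("scene")[180:330,300:500,::-1],None,fx=3.5,fy=3.5))
E
```

```text
[0.52073463 0.03738738 0.02201553] (np.float64(-0.04243350765596363), np.float64(0.00014499586263776952)) [-0.45283746 -0.1364677   0.01766026] 13.775
lm 0.91 [0.5622 0.0351 0.012 ]
tr 0.79 [570.9   9. ] [100.  47.]
```

View pics/s3.png

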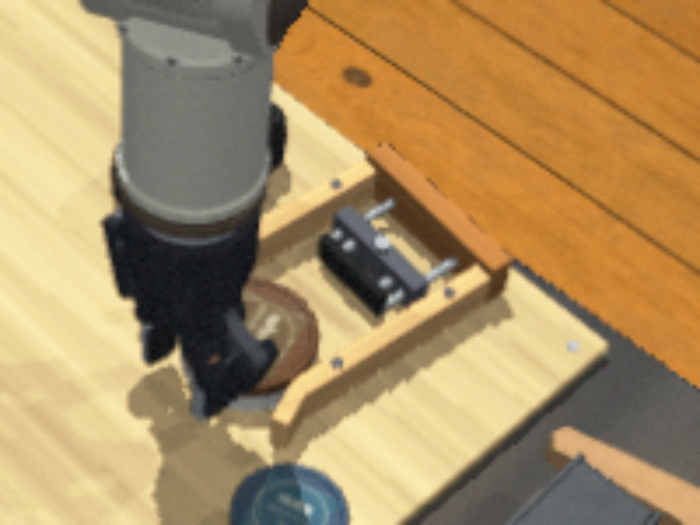

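Request:
carry_out --pt "0 -4 0 0 0 0 0" --pt "0 -4 0 0 0 0 0" --pt "0 -4 0 0 0 0 0" --pt "0 -4 0 0 0 0 0" --pt "0 -2 0 0 0 0 0" --pt "0 -2 0 0 0 0 0" --pt "0 0 0 0 0 0 0"

```text
time_s: 15.0
tcp_pos: [0.5397, 0.0346, 0.0219]
eef_rot: [0.0, 0.072, 0.997, 0.0]
contact_force: [0.3, -0.4, -0.5]
gripper_width: 0.0426
grasp_force: 0.1
```

Request:
carry_out --pt "0 -2 0 0 0 0 0" --pt "0 -2 0 0 0 0 0" --pt "0 0 0 0 0 0 0"

```text
time_s: 15.38
tcp_pos: [0.5437, 0.034, 0.0219]
eef_rot: [0.0, 0.072, 0.997, 0.0]
contact_force: [-0.4, -0.3, 0.6]
gripper_width: 0.0427
grasp_force: 0.1
```

Request:
carry_out --pt "0 -1.5 0 0 0 0 0" --pt "0 -1.5 0 0 0 0 0" --pt "0 0 0 0 0 0 0"

```text
time_s: 15.75
tcp_pos: [0.5465, 0.0336, 0.0219]
eef_rot: [0.0, 0.072, 0.997, 0.0]
contact_force: [-1.5, 0.4, 0.1]
gripper_width: 0.0429
grasp_force: 0.2
```

Request:
carry_out --pt "0 -1 0 0 0 0 0" --pt "0 -1 0 0 0 0 0" --pt "0 0 0 0 0 0 0"

```text
time_s: 16.12
tcp_pos: [0.5485, 0.0333, 0.0219]
eef_rot: [0.0, 0.072, 0.997, 0.0]
contact_force: [-0.9, -0.2, 0.2]
gripper_width: 0.043
grasp_force: 0.3
```

Request:
carry_out --pt "0 -1 0 0 0 0 0" --pt "0 -1 0 0 0 0 0" --pt "0 0 0 0 0 0 0"

```text
time_s: 16.5
tcp_pos: [0.5504, 0.033, 0.0219]
eef_rot: [0.0, 0.072, 0.997, 0.0]
contact_force: [0.6, -0.6, -0.1]
gripper_width: 0.0428
grasp_force: 0.3
```

Request:
carry_out --pt "0 -1 0 0 0 0 0" --pt "0 0 0 0 0 0 0"

```text
time_s: 16.75
tcp_pos: [0.5514, 0.0329, 0.0219]
eef_rot: [0.0, 0.072, 0.997, 0.0]
contact_force: [-0.4, -0.2, 0.1]
gripper_width: 0.0426
grasp_force: 0.3
```

Request:
carry_out --pt "0 -1 0 0 0 0 0" --pt "0 -1 0 0 0 0 0" --pt "0 0 0 0 0 0 0"

```text
time_s: 17.12
tcp_pos: [0.5534, 0.0326, 0.0219]
eef_rot: [0.0, 0.072, 0.997, 0.0]
contact_force: [-0.4, -0.5, -0.5]
gripper_width: 0.0429
grasp_force: 0.3
```

Request:
carry_out --pt "0 -1 0 0 0 0 0" --pt "0 0 0 0 0 0 0"

```text
time_s: 17.38
tcp_pos: [0.5544, 0.0324, 0.0219]
eef_rot: [0.0, 0.072, 0.997, 0.0]
contact_force: [-1.4, -0.1, 0.1]
gripper_width: 0.043
grasp_force: 0.3
```

Request:
carry_out --pt "0 -1 0 0 0 0 0" --pt "0 0 0 0 0 0 0"

```text
time_s: 17.62
tcp_pos: [0.5553, 0.0323, 0.0219]
eef_rot: [0.0, 0.072, 0.997, 0.0]
contact_force: [-1.2, 0.5, -0.6]
gripper_width: 0.0425
grasp_force: 0.4
```

Request:
carry_out --pt "0 -1 0 0 0 0 0" --pt "0 0 0 0 0 0 0"

```text
time_s: 17.88
tcp_pos: [0.5564, 0.0321, 0.0219]
eef_rot: [0.0, 0.072, 0.997, 0.0]
contact_force: [-0.7, -0.3, 0.0]
gripper_width: 0.0429
grasp_force: 0.4
```

Request:
carry_out --pt "0 -1 0 0 0 0 0" --pt "0 0 0 0 0 0 0"

```text
time_s: 18.12
tcp_pos: [0.5573, 0.032, 0.0219]
eef_rot: [0.0, 0.072, 0.997, 0.0]
contact_force: [-0.8, 0.7, 0.8]
gripper_width: 0.0428
grasp_force: 0.4
```

Request:
carry_out --pt "0 -1 0 0 0 0 0" --pt "0 0 0 0 0 0 0"

```text
time_s: 18.38
tcp_pos: [0.5583, 0.0318, 0.0219]
eef_rot: [0.0, 0.072, 0.997, 0.0]
contact_force: [-0.0, 0.7, 0.3]
gripper_width: 0.0424
grasp_force: 0.4
```

Request:
carry_out --pt "0 -1 0 0 0 0 0" --pt "0 0 0 0 0 0 0"

```text
time_s: 18.62
tcp_pos: [0.5591, 0.0317, 0.0219]
eef_rot: [-0.0, 0.072, 0.997, 0.0]
contact_force: [-1.9, 0.5, 0.2]
gripper_width: 0.0428
grasp_force: 0.6
```

Request:
carry_out --pt "0 -1 0 0 0 0 0" --pt "0 0 0 0 0 0 0"

```text
time_s: 18.88
tcp_pos: [0.5597, 0.0316, 0.0218]
eef_rot: [-0.0, 0.072, 0.997, -0.0]
contact_force: [-2.4, 0.6, 2.0]
gripper_width: 0.0428
grasp_force: 1.5
```

```bash
python3 - <<'E'
from h import *
p,R,s=pose(); print(p,hf(p),s["contact_force"],s["time_s"])
tin("scene")
cv2.imwrite("pics/s4.png",cv2.resize(manip.snapshot("scene")[200:320,340:480,::-1],None,fx=4,fy=4))
E
```

```text
[0.55967561 0.03163692 0.02176478] (np.float64(-0.00307025693367409), np.float64(9.336623968617216e-05)) [-2.35401978  0.56125501  2.01302131] 18.875
lm 0.68 [0.6082 0.032  0.012 ]
tr 0.97 [6.088e+02 4.000e-01] [95. 42.]
```

View pics/s4.png

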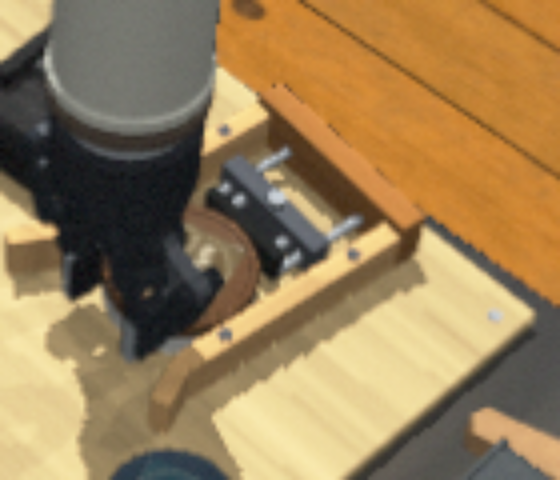

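Request:
carry_out --pt "0 -1 0 0 0 0 0" --pt "0 0 0 0 0 0 0"

```text
time_s: 19.32
tcp_pos: [0.5605, 0.0315, 0.0217]
eef_rot: [-0.001, 0.072, 0.997, -0.0]
contact_force: [-5.3, 0.5, 1.8]
gripper_width: 0.043
grasp_force: 2.6
```

Request:
carry_out --pt "0 -1 0 0 0 0 0" --pt "0 0 0 0 0 0 0"

```text
time_s: 19.58
tcp_pos: [0.5611, 0.0314, 0.0216]
eef_rot: [-0.001, 0.072, 0.997, -0.0]
contact_force: [-5.6, 0.8, 2.5]
gripper_width: 0.0424
grasp_force: 3.3
```

Request:
carry_out --pt "0 0 0 0 0 0 0"

```text
time_s: 19.7
tcp_pos: [0.5611, 0.0314, 0.0216]
eef_rot: [-0.001, 0.072, 0.997, -0.0]
contact_force: [-6.1, 1.1, 2.5]
gripper_width: 0.0428
grasp_force: 3.3
```

Request:
carry_out --pt "0 -1 0 0 0 0 0" --pt "0 0 0 0 0 0 0"

```text
time_s: 19.95
tcp_pos: [0.5615, 0.0313, 0.0215]
eef_rot: [-0.002, 0.072, 0.997, -0.0]
contact_force: [-7.8, 1.5, 4.3]
gripper_width: 0.043
grasp_force: 4.1
```

Request:
carry_out --pt "0 -1 0 0 0 0 0" --pt "0 0 0 0 0 0 0"

```text
time_s: 20.2
tcp_pos: [0.5619, 0.0312, 0.0214]
eef_rot: [-0.002, 0.072, 0.997, -0.0]
contact_force: [-8.9, 0.9, 4.7]
gripper_width: 0.043
grasp_force: 4.9
```

Request:
carry_out --pt "0 0 0 0 0 0 0"

```text
time_s: 20.32
tcp_pos: [0.5618, 0.0313, 0.0214]
eef_rot: [-0.002, 0.072, 0.997, -0.0]
contact_force: [-9.1, 1.3, 4.3]
gripper_width: 0.0423
grasp_force: 4.9
```

Request:
carry_out --pt "0 -0.8 0 0 0 0 0" --pt "0 0 0 0 0 0 0" --pt "0 0 0 0 0 0 0" --pt "0 0 0 0 0 0 0"

```text
time_s: 20.82
tcp_pos: [0.5622, 0.0312, 0.0213]
eef_rot: [-0.002, 0.072, 0.997, -0.0]
contact_force: [-9.1, 2.0, 5.2]
gripper_width: 0.0427
grasp_force: 5.6
```

Request:
carry_out --pt "0 0 0 0 0 0 0" --pt "0 0 0 0 0 0 0" --pt "0 0 0 0 0 0 0" --pt "0 0 0 0 0 0 0" --pt "0 0 0 0 0 0 0" --pt "0 0 0 0 0 0 0" --pt "0 0 0 0 0 0 0" --pt "0 0 0 0 0 0 0"

```text
time_s: 21.82
tcp_pos: [0.5622, 0.0312, 0.0213]
eef_rot: [-0.002, 0.072, 0.997, -0.0]
contact_force: [-9.7, 0.6, 4.6]
gripper_width: 0.0429
grasp_force: 5.6
```

Request:
carry_out --pt "0 0.6 0 0 0 0 0" --pt "0 0.6 0 0 0 0 0" --pt "0 0.6 0 0 0 0 0" --pt "0 0.6 0 0 0 0 0" --pt "0 0.6 0 0 0 0 0" --pt "0 0.6 0 0 0 0 0" --pt "0 0.6 0 0 0 0 0" --pt "0 0.6 0 0 0 0 0" --pt "0 0.6 0 0 0 0 0" --pt "0 0.6 0 0 0 0 0" --pt "0 0.6 0 0 0 0 0" --pt "0 0.6 0 0 0 0 0" --pt "0 1 0 0 0 0 0" --pt "0 1 0 0 0 0 0" --pt "0 2 0 0 0 0 0" --pt "0 4 0 0 0 0 0" --pt "0 8 0 0 0 0 0" --pt "0 10 0 0 0 0 0" --pt "0 10 0 0 0 0 0" --pt "0 0 0 0 0 0 0"

```text
time_s: 24.32
tcp_pos: [0.5209, 0.0373, 0.0218]
eef_rot: [-0.001, 0.072, 0.997, -0.0]
contact_force: [0.7, -0.5, -0.7]
gripper_width: 0.0426
grasp_force: 0.0
```

Request:
carry_out --pt "0 15 0 -5 0 0 0" --pt "0 15 0 -20 0 0 0" --pt "0 15 0 -30 0 0 0" --pt "0 15 0 -40 0 0 0" --pt "0 15 0 -40 0 0 0" --pt "0 0 0 0 0 0 0" --pt "0 0 0 0 0 0 0"

```text
time_s: 25.2
tcp_pos: [0.4477, 0.0476, 0.1568]
eef_rot: [0.0, 0.072, 0.997, -0.0]
contact_force: [-0.8, 0.2, -0.1]
gripper_width: 0.0426
grasp_force: 0.0
```

```bash
python3 - <<'E'
from h import *
p,R,s=pose(); print(p,s["contact_force"],s["time_s"])
im=tin(); tin("scene"); print(q+u_*.047)
a=cv2.resize(im[130:290,300:460],None,fx=3,fy=3);b=cv2.resize(manip.snapshot("scene")[190:330,330:480],None,fx=3,fy=3)
b=cv2.copyMakeBorder(b,0,480-b.shape[0],0,0,0);a=a[:, :340]
cv2.imwrite("pics/end.png",np.hstack([a,b])[:,:,::-1])
E
```

```text
[0.44765171 0.04760901 0.15681572] [-0.83640271  0.22752    -0.05560145] 25.2
lm 0.87 [0.6081 0.0277 0.012 ]
tr 0.59 [617.1  29.5] [59. 85.]
lm 0.75 [0.5965 0.029  0.012 ]
tr 0.57 [593.1  19.3] [94. 83.]
[0.60920474 0.0242949 ]
```

View pics/end.png

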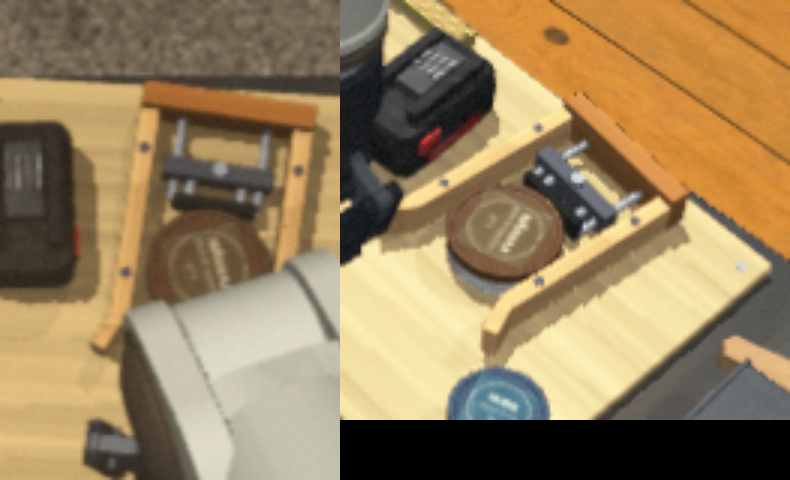

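The picture shows the tin flat in the bay with its lid edge at the pad, around (220,215) in the top half. The arm is clear of it.

```bash
python3 -c "
from bench import manip
print(manip.close_job())"
```

```text
the job is handed in; nothing more can be done
None
```

I slid the tin round the obstacles into the holder, pressed it on the pad at about 10 N (wrist reading) for over a second, and let go. The last picture shows it flat in the bay at the pad; the job is handed in, but no verdict was returned.

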